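Open the clipped specimen tub and lay the fossil bone out for study

TASK

The fossil bone is wanted on the desk: flip both sprung clips of the specimen tub right over, off the two ends of its lid, and only then lift the lid off and lay it flat, right way up, on the sheet of white paper. Then take the long bone out of the tub and set it gently down on the floor of the shallow steel tray, leaving the clips hanging open. Drop neither lid nor bone, and leave the sea urchin in the tub, the forceps in the tray, the loupe on the sheet and everything else on the desk where it is.

Things in the scene. Friction and masses are not known exactly. Their poses are not given: they have to be found in the camera images.
- tub: Clear plastic tub with black foam lining, 196 x 136 mm outside (long side along its x), 80 mm high, walls 3 mm; the specimens lie on the foam, 23 mm above the desk. Held fast by a grip mat. Origin: centre of its underside, on the desk; z up. Clips on its short ends: clip_a at +x, clip_b at -x; their pivots are 102 mm from the centre, 58 mm above the desk. The lid's plate is 84 mm above the desk.
- clip_a (a joint): Sprung plastic clip pivoted level on the tub's +x end wall. 0 rad = closed: upright, its claw (top 89 mm above the desk) hooked 7 mm over the lid's edge. Grows as its top swings outwards and down. Over-centre: below 0.55 rad it snaps shut, beyond that it flips open by itself to its stop at 2.4 rad, hanging beside the tub. Pushing it over takes about 3 to 5 N outwards on the tab.
- clip_b (a joint): The same clip on the tub's -x end, opening the other way (towards the tub's -x); 0 rad closed, 2.4 rad open.
- clip_a_tab (a point): Middle of clip_a's finger tab: a ridge 60 mm wide (along the tub's y), 3.5 mm thick, standing above the claw at the lid's edge, 89 to 110 mm above the desk when closed, leaning a little outwards; this point is 100 mm up, 42 mm from the pivot. A fingertip lowered on the lid side of it, just above the claw, can push it outwards.
- clip_b_tab (a point): Middle of clip_b's finger tab, the same on the other end.
- lid_grip (a point): Middle of the bar handle on the loose white lid: bar 84 mm long (lid's x), 14 wide (y), 12 thick, 16 mm gap beneath, at the lid's centre. Lid: cap 205 x 145 mm (x by y), 12 mm deep, plate 4, skirt fits round the tub's rim with 1.5 mm play. This point is 34 mm above the skirt's lower edge: 106 mm above the desk on the tub, 34 mm when laid on the desk. 0.12 to 0.22 kg. z up when right way up.
- bone_centre (a point): Centre of the beige fossil bone in the tub (unseen until the lid is off): 98 mm long (its x), round shaft 16 mm thick, 46 mm of it clear between knuckled ends 44 mm wide (y) and 26 mm high. Lies flat, about across the tub, this point 13 mm above what it lies on (36 mm above the desk in the tub). 40 to 85 g. The long one of the two specimens; which half of the tub it is in varies.
- urchin_centre (a point): Centre of the other specimen, which stays in the tub: a domed round fossil sea urchin, 50 mm across and 29 mm high, in the other half of the tub.
- sheet: Sheet of white paper, 297 mm (its x) by 210 mm (its y), flat on the desk and under 1 mm thick, where the lid is to lie. Origin: its centre. The loupe lies on its +x end.
- tray: Shallow steel tray, 200 mm (its x) by 150 mm (its y), walls 18 mm high and 3 mm thick, floor 3 mm thick; does not move. Origin: centre of its underside, on the desk. The forceps lie along its +y side; the rest is free.
- loupe: Hand lens in a dark metal rim 44 mm across and 12 mm high, with a handle stub out to 49 mm from its centre along its x, lying on the sheet's +x end; stays there. Origin: centre of the rim, on the desk.
- forceps: Steel forceps 115 mm long (x), up to 18 mm wide and 6 mm high, lying in the tray along its +y side; stay there. Origin: middle, on the tray's floor.
- jar: Tall glass jar with black cap, 42 mm across, 135 mm high (it stands well above the closed tub), standing close beside one long side of the tub; stays there. Origin: centre of its underside.
- stone: Grey stone 52 x 34 mm, 22 mm high, close beside the tub's other long side (which side is which varies); stays there. Origin: centre of its underside.
- scissors: Steel scissors 140 mm long, 6 mm high, flat on the desk farther off; stay there. Origin: at the pivot, on the desk; blades to +x.
- petri: Shallow glass dish 80 mm across, 14 mm high, on the desk farther off; stays there. Origin: centre of its underside.
- eraser: Eraser 45 x 22 x 13 mm on the desk at the side nearest the robot; stays there. Origin: centre of its underside.

How it is judged:
By the outcome, as a careful person would: the job done as asked, in the order asked, and still so for the second after the job is handed in, with the robot touching nothing.
It also fails if it takes over 67 s, if anything falls off the work surface, if the arm or the gripper's body presses on something with over 40 N, if the wrist force passes 120 N, or if a joint passes its speed limit or range.

ROBOT

A 7-joint arm with a two-finger parallel gripper is mounted at the origin on the work surface. World frame = base frame: x ahead of the robot, y to its left, z up, the work surface at z = 0. Lengths are in m, angles in rad, forces in N, time in s.
With the tool pointing down it reaches from about 0.4 to 0.85 m from the base axis. Payload 10.4 kg.
Tool frame: the origin (TCP) lies at the centre of the arm's flange, where the gripper is bolted on; the fingertips stand 173 mm ahead of it and the grasp point (between the pads) lies 155 mm ahead of it; z points along the fingers, y is the line along which they close (so a half turn about z gives the same grasp; the last joint's range is limited). The gripper opens to 85 mm and grips with 20 to 120 N. Pads are 22 mm wide; open, the fingers measure 114 mm over their backs; the gripper's body (76 mm by 85 mm) begins 54 mm behind the grasp point. The pads swing forward as they close: fully open they stand 13 mm farther back than shut.
Start: joints at [1.29, 0.332, -0.065, 1.46, 0.022, 1.35, -0.088], TCP at [0.159, -0.604, 0.405] pointing down, gripper open.
Joint ranges: [-2.6, 2.6], [-0.5, 2.12], [-1.47, 1.34], [0.16, 2.42], [-1.27, 4.41], [0.06, 2.06], [-2.6, 2.6]. Speed limits (rad/s): [2.22, 2.22, 2.79, 2.79, 3.14, 3.14, 3.14].

INTERFACE

Orientations are given as a unit quaternion [x, y, z, w].
In Python, from workcell import manip, viewer, finder gives the robot as it stands.
- The arm moves only by the tool arm_command, never from a script. Its argument "plan" is a list of rows, each an object with "dp": the shift along the tool's x, y, z in mm, a list of three; "spin": the turn about the tool's z in rad. A call has 1 to 5 rows; each row shifts and turns the commanded pose from where the row before left it, along the tool's axes as they then stand; what a row does not reach is not made up. A row lasts 1/10 s, in which the tool goes at most 50 mm and 8.59 degrees, less where a joint would pass 70% of its speed; a pose out of reach is approached as far as the arm can. A call is refused whole if a number of a shift passes 50 or a number of a turn 0.15, either way. A call with a gripper value outside its range is refused whole. "grip" is the closure, from -1 (fully open) to 1 (shut), set as the call begins (left out, the last holds). The fingers move at their own pace and stop on an object; "newtons" is the grip in N (left out, the last holds). Time passes only in rows, so rows that do not move let the fingers close. It gives the time, the measured TCP pose, the force, the opening and the grip force at its end, in the units of the state.
- manip.get_obs(): the state, without advancing time (a new reading comes with each control period).
- viewer.camera(name): name is "scene" or "top"; returns the picture (400x640x3 uint8, blue, green, red); there is no depth.
- viewer.camera_params(name): a dict with "vertical_fov" (degrees; the focal length in pixels is half the picture's height over the tangent of half this angle, whatever the lens; pixels are square), "cx", "cy" (the principal point, pixels), "R" (3x3) and "t" (3): a world point X has camera coordinates R X + t. Camera axes: x right, y down, z forward; pixel columns grow to the right and rows downward; lengths in m; the calibration is good to about 2 mm. A picture is of the moment at which its call begins. camera_params takes no time and is no camera call.
- manip.hand_in(): hands the job in; it is judged then, once.
Trained networks look in the newest picture that a camera, given by its name, has taken for a name from the list of things; names that differ only in an ending like _2 or _b are one class to them, and where a whole thing is asked for, a point or a joint stands for the part that bears it (a point fixed in the world has none). Each returns a list of dicts, best first, with "score" (0 to 1); they miss things now and then, are a little off and sometimes report something else, mostly with a low value. They report only what shows in the picture. A call takes as long as a camera call.
- finder.find_in(camera, thing): "position" ([x, y, z] in m, in world coordinates, good to about 4 mm: the middle of the surface that is visible of it).
The state is a dict: "clock": time; "joint_pos": joint angles; "joint_velocities": joint speeds; "tau": joint torques, N m; "position": TCP position; "ee_rot": TCP orientation; "ft_force": force on the tool from outside, world axes, zero at the start; "torque": the same for the moment, N m; "grip_width": opening from 0.0 (shut) to 1.0 (fully open); "grasp_force": force on a finger pad.
Only numpy, scipy, OpenCV 4.12 (cv2) and the standard library are available. Lean on these libraries where they do the work, as an engineer would, in place of code of your own. Each camera call takes 0.05 s, during which the arm holds its last target. There are 200 camera calls.

## Working session

There is one attempt and no reset: what is moved stays moved. The work goes in short steps, Python scripts to look and compute and a tool call to move; the robot and the scene stay as the last step left them, time stands still between calls to the robot, and variables do not carry over. Pictures are saved under pics/ and viewed, at most 10 in all, crops included, and the job is handed in when it is done.

Besides the shell and the picture viewer there is one more tool, called after "Call:" in YAML: its name, and indented under it one key for each argument. arm_command: Moves the arm, as the interface text tells. Its arguments: {"type":"object","properties":{"plan":{"type":"array","items":{"type":"object","properties":{"dp":{"type":"array","items":{"type":"number"}},"spin":{"type":"number"}}}},"grip":{"type":"number"},"newtons":{"type":"number"}},"required":["plan"]}

```bash
mkdir -p pics
cat > h.py <<'E'
import numpy as np, cv2
from workcell import manip, viewer, finder
def ray(cam,u,v):
    p=viewer.camera_params(cam); f=200/np.tan(np.radians(p['vertical_fov'])/2)
    R=np.array(p['R']);t=np.array(p['t']); d=R.T@np.array([(u-p['cx'])/f,(v-p['cy'])/f,1]); return -R.T@t,d
def onz(cam,u,v,z):
    c,d=ray(cam,u,v); return c+d*(z-c[2])/d[2]
def tri(u1,v1,u2,v2):
    a,d=ray('scene',u1,v1); b,e=ray('top',u2,v2)
    s=np.linalg.lstsq(np.c_[d,-e],b-a,rcond=None)[0]; p=a+d*s[0];q=b+e*s[1]; return (p+q)/2,np.linalg.norm(p-q)
def proj(cam,X):
    p=viewer.camera_params(cam); f=200/np.tan(np.radians(p['vertical_fov'])/2)
    x=np.array(p['R'])@np.array(X)+np.array(p['t']); return p['cx']+f*x[0]/x[2],p['cy']+f*x[1]/x[2]
def obs():
    o=manip.get_obs(); print({k:np.round(o[k],3).tolist() for k in ('clock','position','ee_rot','ft_force','grip_width','grasp_force')}); return o
E
python3 - <<'E'
from h import *
np.set_printoptions(precision=3,suppress=True)
for c in('scene','top'):
    im=viewer.camera(c); cv2.imwrite(f'pics/{c}0.png',im)
    for n in ('tub','clip_a_tab','lid_grip','sheet','tray','loupe','forceps','jar','stone','eraser','petri','scissors'):
        for r in finder.find_in(c,n)[:3]:
            if r['score']>.3: print(c,n,round(r['score'],2),np.round(r['position'],3),np.round(proj(c,r['position'])))
obs()
E
```

```text
scene tub 0.77 [ 0.62  -0.045  0.028] [312. 247.]
scene clip_a_tab 0.47 [0.654 0.02  0.09 ] [344. 237.]
scene lid_grip 0.77 [ 0.556 -0.016  0.083] [312. 211.]
scene lid_grip 0.66 [0.652 0.02  0.09 ] [343. 236.]
scene lid_grip 0.49 [ 0.459 -0.269  0.012] [206. 230.]
scene sheet 0.58 [ 0.465  0.29  -0.005] [396. 163.]
scene sheet 0.38 [0.65  0.022 0.092] [344. 235.]
scene tray 0.95 [ 0.483 -0.32   0.007] [189. 246.]
scene loupe 0.69 [0.572 0.312 0.01 ] [424. 186.]
scene loupe 0.36 [ 0.461  0.287 -0.005] [394. 162.]
scene forceps 0.67 [ 0.458 -0.272  0.011] [204. 230.]
scene forceps 0.41 [ 0.564 -0.129  0.019] [272. 243.]
scene jar 0.71 [0.492 0.08  0.102] [336. 173.]
scene stone 0.75 [ 0.567 -0.123  0.018] [275. 242.]
scene stone 0.37 [ 0.466  0.288 -0.004] [396. 163.]
scene stone 0.31 [ 0.558 -0.016  0.082] [312. 212.]
scene eraser 0.47 [0.366 0.129 0.011] [330. 153.]
scene petri 0.55 [ 0.733 -0.264  0.006] [245. 328.]
scene scissors 0.57 [0.719 0.305 0.005] [452. 232.]
top tub 0.63 [0.476 0.004 0.09 ] [317. 228.]
top clip_a_tab 0.79 [0.647 0.023 0.091] [311. 161.]
top lid_grip 0.93 [ 0.554 -0.011  0.087] [324. 198.]
top sheet 0.86 [0.455 0.287 0.004] [213. 234.]
top tray 0.83 [ 0.477 -0.321  0.001] [437. 232.]
top loupe 0.64 [0.57  0.309 0.011] [207. 192.]
top loupe 0.57 [ 0.55  -0.012  0.086] [324. 199.]
top stone 0.73 [ 0.564 -0.124  0.024] [366. 198.]
top stone 0.7 [0.65  0.027 0.09 ] [310. 160.]
top eraser 0.62 [0.366 0.135 0.015] [267. 269.]
top petri 0.82 [ 0.735 -0.265  0.006] [417. 138.]
top petri 0.35 [ 0.451 -0.045  0.087] [336. 239.]
top scissors 0.8 [0.72  0.311 0.006] [210. 139.]
{'clock': 1.3, 'position': [0.159, -0.604, 0.405], 'ee_rot': [0.992, 0.129, 0.0, 0.0], 'ft_force': [-0.245, 1.208, -0.193], 'grip_width': 1.006, 'grasp_force': 0.0}
```

```bash
python3 -c "
import cv2;[cv2.imwrite(f'pics/{c}0b.png',cv2.resize(cv2.imread(f'pics/{c}0.png'),(800,500),interpolation=2)) for c in('scene','top')]"
```

```text
(no output)
```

View pics/scene0b.png

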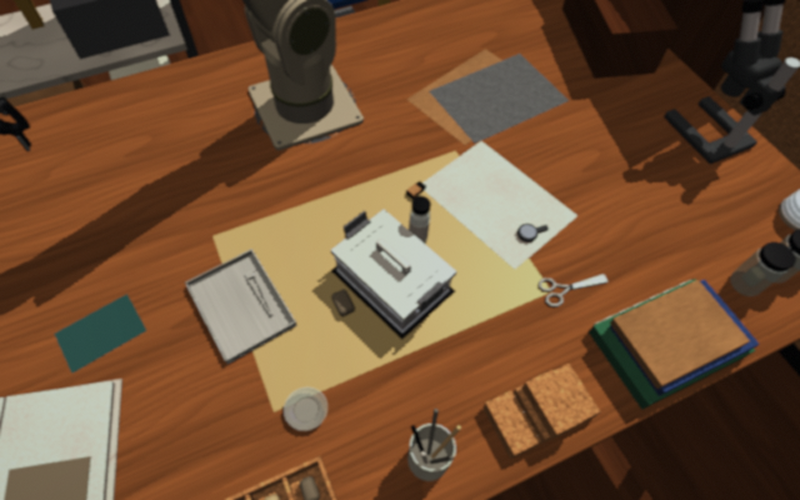

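View pics/top0b.png

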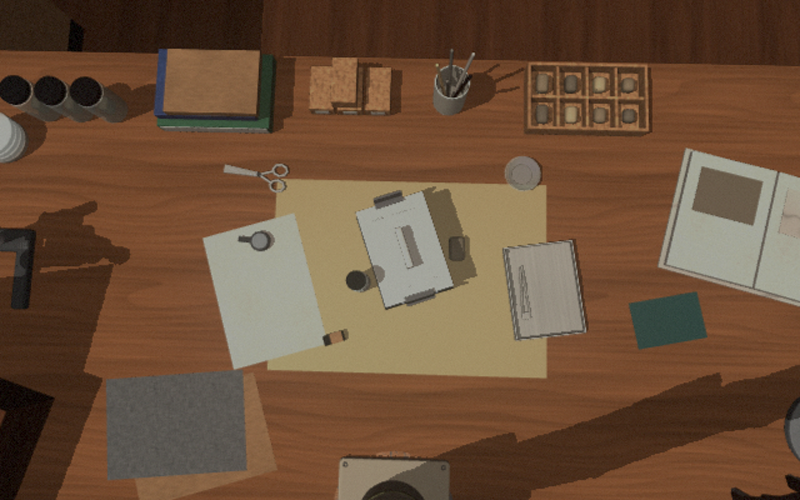

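The scene picture (800x500) shows the closed tub at about (393,270), with its clips at (357,223) and (432,297), the jar at (420,215), the stone at (342,302), the sheet at (500,200) with the loupe at (527,232), and the tray at (240,305). The top picture agrees: the lid is at (405,248) with clips at (388,200) and (420,297).

Run:
```python
from h import *
np.set_printoptions(precision=4,suppress=True)
t=cv2.imread('pics/top0.png'); s=cv2.imread('pics/scene0.png')
hsv=cv2.cvtColor(t,cv2.COLOR_BGR2HSV)
m=((hsv[...,1]<60)&(hsv[...,2]>125)).astype(np.uint8)
for nm,(x0,y0,x1,y1),z in(('lid',(275,140,370,255),.084),('sheet',(155,165,268,300),.0),('tray',(395,185,475,280),.018)):
    mm=np.zeros_like(m); mm[y0:y1,x0:x1]=m[y0:y1,x0:x1]
    if nm=='tray': mm[y0:y1,x0:x1]=(hsv[y0:y1,x0:x1,1]<60)
    mm=cv2.morphologyEx(mm,cv2.MORPH_CLOSE,np.ones((5,5)))
    cs=cv2.findContours(mm,0,2)[0]; c=max(cs,key=cv2.contourArea)
    r=cv2.minAreaRect(c); b=cv2.boxPoints(r)
    P=np.array([onz('top',u,v,z) for u,v in b])
    print(nm,np.round(b,1).tolist(),'\n',P[:,:2],'ctr',P.mean(0)[:2],'sides',np.linalg.norm(P[1]-P[0]),np.linalg.norm(P[2]-P[1]), 'yaw',np.degrees(np.arctan2(*(P[1]-P[0])[1::-1])),np.degrees(np.arctan2(*(P[2]-P[1])[1::-1])))
a=cv2.resize(t[145:260,270:385],(575,575),interpolation=2)
b=cv2.resize(s[160:275,255:375],(600,575),interpolation=2)
cv2.imwrite('pics/c1.png',a); cv2.imwrite('pics/c2.png',b)
```

```text
lid [[283.79998779296875, 169.3000030517578], [338.0, 152.0], [362.6000061035156, 229.0], [308.3999938964844, 246.3000030517578]] 
 [[ 0.6251  0.0928]
 [ 0.6737 -0.0455]
 [ 0.4777 -0.112 ]
 [ 0.4304  0.0237]] ctr [ 0.5517 -0.0103] sides 0.14658481976381268 0.20707410033708606 yaw -70.60667891776608 -161.25993157159928
sheet [[159.6999969482422, 189.5], [235.0, 170.1999969482422], [262.0, 275.5], [186.6999969482422, 294.79998779296875]] 
 [[0.5741 0.4437]
 [0.6334 0.2372]
 [0.3473 0.15  ]
 [0.2902 0.3512]] ctr [0.4612 0.2955] sides 0.21494621848761178 0.2990905495184768 yaw -73.97451765665163 -163.05255274234761
tray [[401.5, 198.1999969482422], [458.20001220703125, 190.39999389648438], [468.6000061035156, 265.3999938964844], [411.79998779296875, 273.20001220703125]] 
 [[ 0.5654 -0.2211]
 [ 0.5906 -0.3736]
 [ 0.3912 -0.3994]
 [ 0.3665 -0.2498]] ctr [ 0.4784 -0.311 ] sides 0.1545454435151219 0.201006622249681 yaw -80.6102149455725 -172.6180830727093
```

View pics/c1.png

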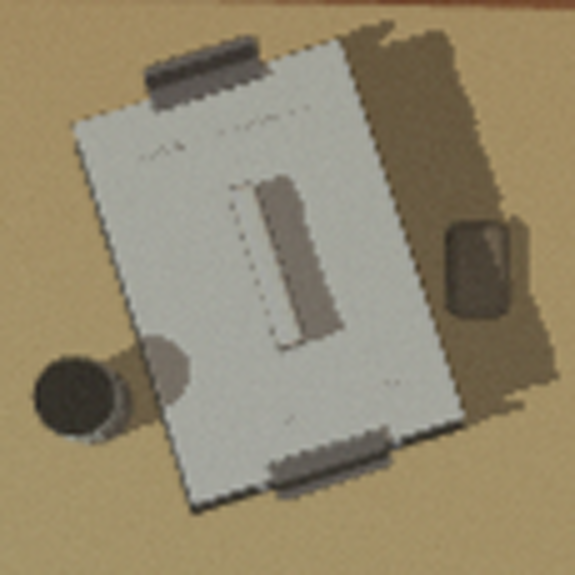

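View pics/c2.png

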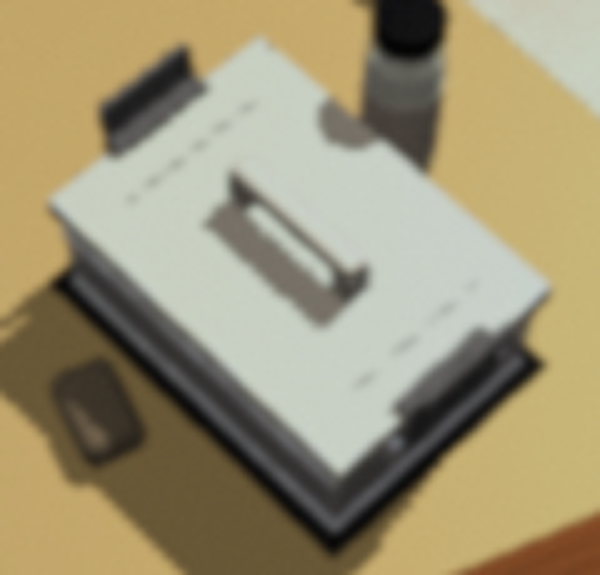

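Top crop: lid corners at (75,125), (340,42), (463,422) and (195,508), bar mid (267,265), far tab (203,60), near tab (330,455). Scene crop: bar mid about (298,222), near tab top (143,78), far tab (445,372).

Run:
```python
from h import *
np.set_printoptions(precision=4,suppress=True)
T=lambda u,v:(270+u/5-.4,145+v/5-.4); S=lambda u,v:(255+u/5-.4,160+v/5-.4)
for n,s,t in(('bar',(300,222),(267,265)),('bar near',(237,172),(289,347)),('bar far',(360,268),(246,184)),('neartabtop',(143,78),(330,460)),('cornerA',(550,290),(75,125)),('cornerB',(52,207),(463,422)),('cornerC',(265,38),(195,505)),('cornerD',(340,475),(340,42)),('jarcap',(411,25),(75,397))):
    print(n,tri(*S(*s),*T(*t)))
c=np.array([.5517,-.0103]);a=np.radians(19.1);X=np.array([np.cos(a),np.sin(a)])
for e in(1,-1):
    for x,z in((.102,.1),(.104,.11)):
        p=[*(c+e*x*X),z]; u=proj('top',p);v=proj('scene',p); print(e,z,p,'c1',(u[0]-269.6)*5,(u[1]-144.6)*5,'c2',(v[0]-254.6)*5,(v[1]-159.6)*5)
```

```text
bar (array([ 0.5529, -0.0091,  0.1058]), np.float64(0.0019085766138807097))
bar near (array([ 0.512 , -0.0225,  0.1005]), np.float64(0.0009367502785893999))
bar far (array([0.5922, 0.0028, 0.1155]), np.float64(0.003043863820807142))
neartabtop (array([ 0.4555, -0.0455,  0.1203]), np.float64(0.004766169281810501))
cornerA (array([0.6249, 0.0913, 0.0829]), np.float64(0.0011515969106441692))
cornerB (array([ 0.4784, -0.1102,  0.0764]), np.float64(0.002824324251898903))
cornerC (array([0.4331, 0.0252, 0.0849]), np.float64(0.004476918602141348))
cornerD (array([ 0.6716, -0.0434,  0.0839]), np.float64(0.002103289108039542))
jarcap (array([0.4838, 0.0825, 0.1274]), np.float64(0.0023558914572818146))
1 0.1 [np.float64(0.648084789040068), np.float64(0.023076225695868594), 0.1] c1 206.7901441542253 76.95490200026967 c2 446.69341102896976 364.5042786591092
1 0.11 [np.float64(0.6499746868643832), np.float64(0.023730661493826802), 0.11] c1 204.948042080957 69.40366989200712 c2 451.4094748912378 357.32059293357327
-1 0.1 [np.float64(0.4553152109599318), np.float64(-0.0436762256958686), 0.1] c1 329.63541878478736 462.5202413448442 c2 152.90531012527097 99.54419905503215
-1 0.11 [np.float64(0.45342531313561674), np.float64(-0.044330661493826806), 0.11] c1 331.4006713678492 466.25394003526037 c2 149.37116840076058 85.72493179043633
```

Call:
arm_command:
  plan:
    - {"dp":[0,-50,0],"spin":-0.075}
    - {"dp":[0,-50,0]}
    - {"dp":[0,-50,0]}
    - {"dp":[0,-50,0]}
    - {"dp":[0,-50,0]}
  grip: 1
  newtons: 40

```text
invalid input at $.plan[1]: expected keys dp, spin
```

Call:
arm_command:
  plan:
    - {"dp":[0,0,0],"spin":-0.075}
    - {"dp":[35,-31,0],"spin":0}
    - {"dp":[35,-31,0],"spin":0}
    - {"dp":[35,-31,0],"spin":0}
    - {"dp":[35,-31,0],"spin":0}
  grip: 1
  newtons: 40

```text
clock: 1.8
position: [0.2518, -0.4397, 0.4048]
ee_rot: [0.986, 0.166, 0.0, 0.0]
ft_force: [1.7, 0.5, 0.2]
grip_width: 0.146
grasp_force: 0.0
```

Call:
arm_command:
  plan:
    - {"dp":[35,-31,0],"spin":0}
    - {"dp":[35,-31,0],"spin":0}
    - {"dp":[35,-31,0],"spin":0}
    - {"dp":[35,-31,0],"spin":0}
    - {"dp":[35,-31,0],"spin":0}

```text
clock: 2.3
position: [0.3664, -0.2359, 0.405]
ee_rot: [0.986, 0.166, 0.0, 0.001]
ft_force: [1.4, -0.9, 0.8]
grip_width: -0.0
grasp_force: 0.0
```

Call:
arm_command:
  plan:
    - {"dp":[35,-31,0],"spin":0}
    - {"dp":[35,-31,0],"spin":0}
    - {"dp":[35,-31,0],"spin":0}
    - {"dp":[35,-31,0],"spin":0}
    - {"dp":[0,0,0],"spin":0}

```text
clock: 2.8
position: [0.4595, -0.0689, 0.4052]
ee_rot: [0.985, 0.17, 0.001, -0.001]
ft_force: [0.0, -0.4, -0.6]
grip_width: 0.001
grasp_force: 0.0
```

```bash
cat >> h.py <<'E'
def togo(target,zt,yaw=None,p=None):
    o=manip.get_obs() if p is None else p
    from scipy.spatial.transform import Rotation as Ro
    R=Ro.from_quat(o['ee_rot']).as_matrix(); d=np.array([*target,zt])-np.array(o['position'])
    y=np.degrees(np.arctan2(R[1,0],R[0,0])); print('dp mm',np.round(1000*R.T@d,1),'yaw',round(y,2),'tilt',np.round(R[:,2],3), 'spin', None if yaw is None else round(np.radians(y-yaw),3))
C=np.array([.552,-.010]); A=np.radians(19.1); TX=np.array([np.cos(A),np.sin(A)]); TY=np.array([-TX[1],TX[0]])
E
python3 -c "
from h import *
obs(); togo(C-.080*TX,.096+.173,19.1)"
```

```text
{'clock': 2.8, 'position': [0.46, -0.069, 0.405], 'ee_rot': [0.985, 0.17, 0.001, -0.001], 'ft_force': [0.031, -0.442, -0.553], 'grip_width': 0.001, 'grasp_force': 0.0}
dp mm [ 26.5 -25.1 136.3] yaw 19.56 tilt [ 0.002  0.002 -1.   ] spin 0.008
```

Call:
arm_command:
  plan:
    - {"dp":[26,-25,0],"spin":0.008}
    - {"dp":[0,0,45],"spin":0}
    - {"dp":[0,0,45],"spin":0}
    - {"dp":[0,0,36],"spin":0}
    - {"dp":[0,0,10],"spin":0}

```text
clock: 3.3
position: [0.4727, -0.043, 0.2655]
ee_rot: [0.987, 0.162, -0.003, -0.001]
ft_force: [0.2, -0.8, -0.2]
grip_width: 0.002
grasp_force: 0.0
```

Call:
arm_command:
  plan:
    - {"dp":[0,0,0],"spin":0}
    - {"dp":[-6,0,0],"spin":0}
    - {"dp":[-6,0,0],"spin":0}
    - {"dp":[-6,0,0],"spin":0}

```text
clock: 3.7
position: [0.4575, -0.0485, 0.2703]
ee_rot: [0.987, 0.162, 0.002, 0.001]
ft_force: [4.5, 1.9, -2.0]
grip_width: -0.002
grasp_force: 2.0
```

Call:
arm_command:
  plan:
    - {"dp":[-8,0,0],"spin":0}
    - {"dp":[-8,0,0],"spin":0}

```text
clock: 3.9
position: [0.4417, -0.0537, 0.2695]
ee_rot: [0.987, 0.162, 0.001, 0.0]
ft_force: [2.5, 0.3, -1.1]
grip_width: -0.0
grasp_force: 1.3
```

Call:
arm_command:
  plan:
    - {"dp":[-8,0,0],"spin":0}
    - {"dp":[-6,0,0],"spin":0}
    - {"dp":[0,0,0],"spin":0}
    - {"dp":[0,0,0],"spin":0}

```text
clock: 4.3
position: [0.4285, -0.0582, 0.2687]
ee_rot: [0.987, 0.162, -0.0, 0.0]
ft_force: [0.3, 1.1, -0.1]
grip_width: -0.003
grasp_force: 0.0
```

Call:
arm_command:
  plan:
    - {"dp":[0,0,-50],"spin":0}
    - {"dp":[40,0,-30],"spin":0}
    - {"dp":[50,0,0],"spin":0}
    - {"dp":[50,0,0],"spin":0}
    - {"dp":[50,0,0],"spin":0}

```text
clock: 4.8
position: [0.6108, 0.0028, 0.3485]
ee_rot: [0.987, 0.161, 0.0, 0.0]
ft_force: [-0.1, -1.8, 1.3]
grip_width: -0.003
grasp_force: 0.0
```

```bash
python3 -c "
from h import *
obs(); togo(C+.080*TX,.096+.173,19.1)
im=viewer.camera('scene'); cv2.imwrite('pics/s2.png',cv2.resize(im[140:290,235:395],(640,600),interpolation=2))"
```

```text
{'clock': 4.8, 'position': [0.611, 0.003, 0.349], 'ee_rot': [0.987, 0.161, 0.0, 0.0], 'ft_force': [-0.135, -1.776, 1.306], 'grip_width': -0.003, 'grasp_force': 0.0}
dp mm [20.2 -7.4 79.5] yaw 18.51 tilt [ 0. -0. -1.] spin -0.01
```

View pics/s2.png

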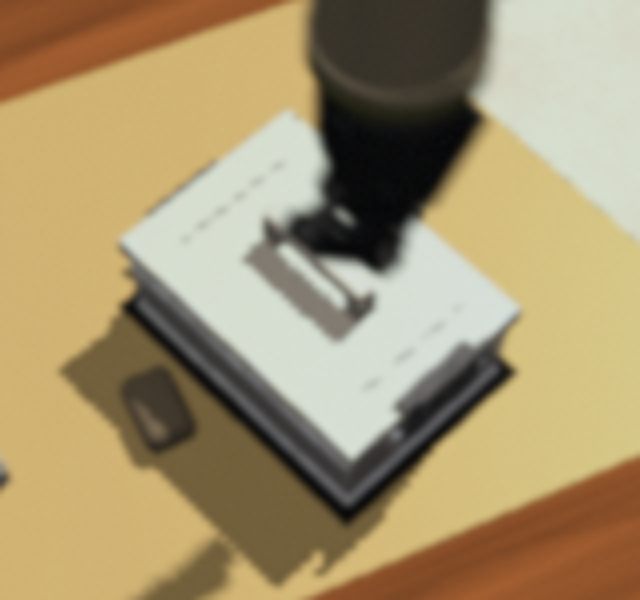

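The near clip at about (180,180) no longer stands above the lid, so it has flipped open. The far clip at (435,385) is still closed.

Call:
arm_command:
  plan:
    - {"dp":[18,-7,0],"spin":-0.01}
    - {"dp":[0,0,40],"spin":0}
    - {"dp":[0,0,36],"spin":0}
    - {"dp":[0,0,4],"spin":0}
    - {"dp":[0,0,0],"spin":0}

```text
clock: 5.35
position: [0.6235, 0.015, 0.2684]
ee_rot: [0.986, 0.167, -0.001, -0.0]
ft_force: [-0.2, -0.7, 0.2]
grip_width: -0.002
grasp_force: 0.0
```

Call:
arm_command:
  plan:
    - {"dp":[6,0,0],"spin":0}
    - {"dp":[6,0,0],"spin":0}
    - {"dp":[6,0,0],"spin":0}
    - {"dp":[8,0,0],"spin":0}
    - {"dp":[8,0,0],"spin":0}

```text
clock: 5.85
position: [0.6559, 0.0261, 0.2685]
ee_rot: [0.986, 0.167, -0.001, 0.0]
ft_force: [-2.6, -2.0, -0.7]
grip_width: 0.002
grasp_force: 1.5
```

Call:
arm_command:
  plan:
    - {"dp":[8,0,0],"spin":0}
    - {"dp":[8,0,0],"spin":0}
    - {"dp":[4,0,0],"spin":0}
    - {"dp":[0,0,0],"spin":0}
    - {"dp":[0,0,0],"spin":0}

```text
clock: 6.35
position: [0.6747, 0.0329, 0.2688]
ee_rot: [0.986, 0.167, 0.0, -0.0]
ft_force: [0.8, -0.6, -0.3]
grip_width: 0.0
grasp_force: 0.0
```

Call:
arm_command:
  plan:
    - {"dp":[0,0,-50],"spin":0}
    - {"dp":[0,0,-50],"spin":0}
    - {"dp":[-45,0,0],"spin":0}
    - {"dp":[-45,0,0],"spin":0}
    - {"dp":[-40,0,0],"spin":0}
  grip: -0.4

```text
clock: 6.85
position: [0.55, -0.0105, 0.3688]
ee_rot: [0.986, 0.166, 0.0, 0.0]
ft_force: [-0.7, 0.4, 1.1]
grip_width: 0.702
grasp_force: 0.0
```

```bash
python3 -c "
from h import *
obs(); togo(C,.091+.171,19.1)
for c in ('scene','top'):
    im=viewer.camera(c)
    for r in finder.find_in(c,'clip_a_tab')[:3]+finder.find_in(c,'lid_grip')[:2]: print(c,r)
    if c=='scene': cv2.imwrite('pics/s3.png',cv2.resize(im[140:290,235:395],(640,600),interpolation=2))"
```

```text
{'clock': 6.85, 'position': [0.55, -0.01, 0.369], 'ee_rot': [0.986, 0.166, 0.0, 0.0], 'ft_force': [-0.745, 0.375, 1.068], 'grip_width': 0.702, 'grasp_force': 0.0}
dp mm [2.000e+00 1.000e-01 1.068e+02] yaw 19.15 tilt [ 0.001 -0.001 -1.   ] spin 0.001
scene {'position': [0.659, 0.0271, 0.0404], 'score': 0.84}
scene {'position': [0.5647, -0.018, 0.0839], 'score': 0.64}
scene {'position': [0.6584, 0.0297, 0.0405], 'score': 0.29}
top {'position': [0.4658, -0.2659, 0.0107], 'score': 0.23}
```

View pics/s3.png

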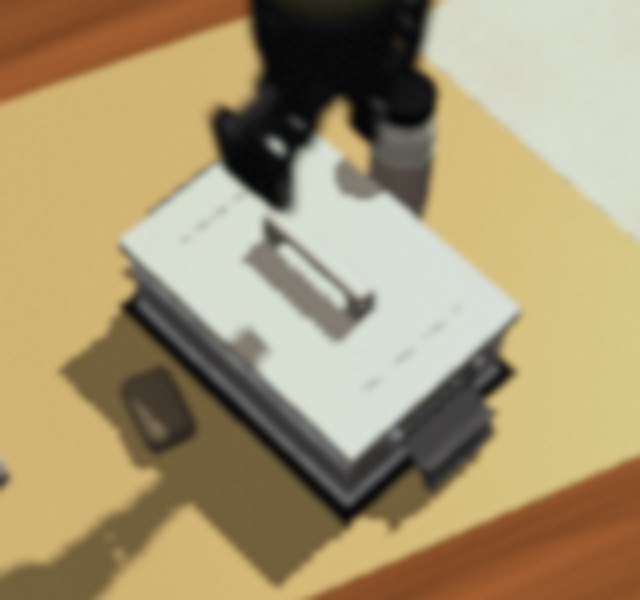

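Both clips now hang open; the far one shows at (450,445). The bar at (320,270) is clear, so I grasp it next.

Call:
arm_command:
  plan:
    - {"dp":[2,0,40],"spin":0}
    - {"dp":[0,0,40],"spin":0}
    - {"dp":[0,0,20],"spin":0}
    - {"dp":[0,0,6],"spin":0}
    - {"dp":[0,0,0],"spin":0}

```text
clock: 7.65
position: [0.5542, -0.0087, 0.2623]
ee_rot: [0.986, 0.167, -0.0, -0.001]
ft_force: [0.7, -0.3, 0.2]
grip_width: 0.703
grasp_force: 0.0
```

Call:
arm_command:
  plan:
    - {"dp":[0,0,0],"spin":0}
    - {"dp":[0,0,0],"spin":0}
    - {"dp":[0,0,0],"spin":0}
    - {"dp":[0,0,0],"spin":0}
    - {"dp":[0,0,0],"spin":0}
  grip: 1
  newtons: 40

```text
clock: 8.15
position: [0.5541, -0.0093, 0.2638]
ee_rot: [0.986, 0.167, 0.001, 0.0]
ft_force: [-1.4, -1.0, 6.3]
grip_width: 0.152
grasp_force: 39.9
```

Call:
arm_command:
  plan:
    - {"dp":[0,0,-3],"spin":0}
    - {"dp":[0,0,-5],"spin":0}
    - {"dp":[0,0,-8],"spin":0}
    - {"dp":[0,0,-10],"spin":0}
    - {"dp":[0,0,-10],"spin":0}

```text
clock: 8.65
position: [0.5537, -0.0093, 0.2998]
ee_rot: [0.986, 0.167, 0.0, 0.0]
ft_force: [-0.6, 0.2, -2.1]
grip_width: 0.154
grasp_force: 39.1
```

Call:
arm_command:
  plan:
    - {"dp":[0,0,-20],"spin":0}
    - {"dp":[0,0,-25],"spin":0}
    - {"dp":[0,0,-20],"spin":0}
    - {"dp":[0,-20,0],"spin":0.02}
    - {"dp":[0,-35,0],"spin":0.02}

```text
clock: 9.15
position: [0.5367, 0.0412, 0.365]
ee_rot: [0.99, 0.144, 0.001, 0.001]
ft_force: [0.6, -0.2, -1.9]
grip_width: 0.157
grasp_force: 39.1
```

Call:
arm_command:
  plan:
    - {"dp":[-5,-40,0],"spin":0}
    - {"dp":[-5,-40,0],"spin":0}
    - {"dp":[-5,-40,0],"spin":0}
    - {"dp":[-5,-40,0],"spin":0}
    - {"dp":[-5,-40,0],"spin":0}

```text
clock: 9.65
position: [0.4533, 0.2284, 0.3646]
ee_rot: [0.989, 0.147, 0.001, 0.0]
ft_force: [1.0, 0.7, -1.9]
grip_width: 0.154
grasp_force: 39.1
```

Call:
arm_command:
  plan:
    - {"dp":[0,-35,0],"spin":0}
    - {"dp":[0,-20,0],"spin":0}
    - {"dp":[0,0,0],"spin":0}

```text
clock: 9.95
position: [0.4364, 0.2827, 0.3647]
ee_rot: [0.989, 0.15, 0.0, -0.001]
ft_force: [0.4, -0.4, -1.7]
grip_width: 0.152
grasp_force: 39.2
```

Run:
```python
from h import *
np.set_printoptions(precision=4,suppress=True)
obs(); togo([.4276,.2856],.195,16.5)
t=viewer.camera('top'); s=viewer.camera('scene'); cv2.imwrite('pics/t4.png',t)
for n in('bone_centre','urchin_centre','loupe'):
    for c in('top','scene'):
        for r in finder.find_in(c,n)[:2]: print(n,c,np.round(r['position'],4),round(r['score'],2),np.round(proj(c,r['position']),1))
a=cv2.resize(t[140:260,270:390],(400,400),interpolation=2); b=cv2.resize(s[170:280,255:375],(400,367),interpolation=2)
o=np.zeros((400,800,3),np.uint8); o[:,:400]=a; o[:367,400:]=b
cv2.imwrite('pics/c4.png',o)
```

```text
{'clock': 9.95, 'position': [0.436, 0.283, 0.365], 'ee_rot': [0.989, 0.15, 0.0, -0.001], 'ft_force': [0.415, -0.39, -1.669], 'grip_width': 0.152, 'grasp_force': 39.245}
dp mm [ -7.7  -5.1 169.7] yaw 17.2 tilt [ 0.     0.002 -1.   ] spin 0.012
bone_centre top [0.5866 0.0041 0.0459] 0.73 [318.1 187. ]
bone_centre scene [ 0.5879 -0.0001  0.0438] 0.6 [323.  226.6]
urchin_centre top [ 0.5109 -0.0282  0.0467] 0.51 [329.6 215.8]
urchin_centre top [ 0.4827 -0.3183  0.0028] 0.35 [436.2 230. ]
urchin_centre scene [ 0.524  -0.0337  0.0461] 0.75 [300.2 210.7]
urchin_centre scene [ 0.5567 -0.0054  0.0225] 0.45 [315.7 221.5]
loupe top [0.5734 0.3154 0.0106] 0.56 [204.7 190.5]
loupe scene [0.5723 0.3129 0.0098] 0.81 [424.1 186.2]
loupe scene [ 0.5583 -0.0062  0.0213] 0.33 [315.6 222.3]
```

View pics/c4.png

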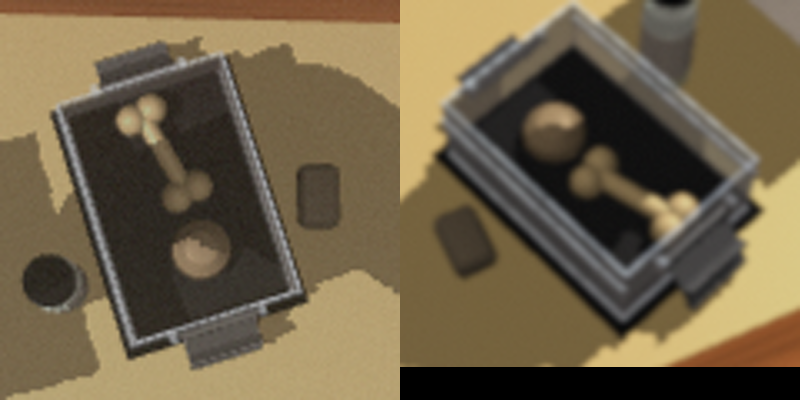

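The tub is open. In the top half of the picture the bone runs from (141,114) to (188,191) with the urchin at (200,250); in the scene half the bone runs from (675,215) to (592,172). I lay the lid down first.

Call:
arm_command:
  plan:
    - {"dp":[-8,-5,20],"spin":0.012}
    - {"dp":[0,0,45],"spin":0}
    - {"dp":[0,0,45],"spin":0}
    - {"dp":[0,0,35],"spin":0}
    - {"dp":[0,0,0],"spin":0}

```text
clock: 10.85
position: [0.4279, 0.2804, 0.2148]
ee_rot: [0.99, 0.141, -0.004, 0.001]
ft_force: [-1.1, -0.7, -1.2]
grip_width: 0.154
grasp_force: 39.5
```

Call:
arm_command:
  plan:
    - {"dp":[0,0,10],"spin":0}
    - {"dp":[0,0,6],"spin":0}
    - {"dp":[0,0,4],"spin":0}
    - {"dp":[0,0,2],"spin":0}
    - {"dp":[0,0,0],"spin":0}

```text
clock: 11.35
position: [0.4293, 0.2821, 0.1971]
ee_rot: [0.99, 0.141, 0.0, 0.0]
ft_force: [0.1, 0.1, -1.2]
grip_width: 0.157
grasp_force: 39.6
```

Run:
```python
from h import *
np.set_printoptions(precision=4,suppress=True)
obs()
T=lambda u,v:(270+u*.3-.35,140+v*.3-.35); S=lambda u,v:(255+(u-400)*.3-.35,170+v*.3-.35)
P=[tri(*S(*s),*T(*t)) for s,t in (((675,215),(141,114)),((592,172),(188,191)))]
print(P)
z=.038; F=[onz('top',*T(*t),z) for t in((141,114),(188,191))]; G=[onz('scene',*S(*s),z) for s in((675,215),(592,172))]
for K in(F,G): print(K,(K[0]+K[1])/2,np.degrees(np.arctan2(*(K[0]-K[1])[1::-1])))
print('shaft mid top',onz('top',*T(164,153),.044),'scene',onz('scene',*S(633,192),.044))
```

```text
{'clock': 11.35, 'position': [0.429, 0.282, 0.197], 'ee_rot': [0.99, 0.141, 0.0, 0.0], 'ft_force': [0.073, 0.087, -1.25], 'grip_width': 0.157, 'grasp_force': 39.559}
[(array([0.6215, 0.0218, 0.0453]), np.float64(0.0008358704313936927)), (array([ 0.5612, -0.0174,  0.0403]), np.float64(0.0003461602792309281))]
[array([0.6225, 0.0217, 0.038 ]), array([ 0.5614, -0.0176,  0.038 ])] [0.592 0.002 0.038] 32.73606397655187
[array([0.6185, 0.0243, 0.038 ]), array([ 0.5601, -0.0167,  0.038 ])] [0.5893 0.0038 0.038 ] 35.088537146912195
shaft mid top [0.5907 0.0023 0.044 ] scene [0.5911 0.0026 0.044 ]
```

Call:
arm_command:
  plan:
    - {"dp":[0,0,2],"spin":0}
    - {"dp":[0,0,2],"spin":0}
    - {"dp":[0,0,0],"spin":0}
    - {"dp":[0,0,0],"spin":0}

```text
clock: 11.75
position: [0.4291, 0.282, 0.1927]
ee_rot: [0.99, 0.141, -0.0, 0.0]
ft_force: [-0.2, -0.2, -2.2]
grip_width: 0.149
grasp_force: 39.6
```

Call:
arm_command:
  plan:
    - {"dp":[0,0,1],"spin":0}
    - {"dp":[0,0,0],"spin":0}
    - {"dp":[0,0,0],"spin":0}

```text
clock: 12.05
position: [0.4292, 0.2821, 0.1918]
ee_rot: [0.99, 0.141, 0.0, 0.0]
ft_force: [-0.9, -0.0, 1.2]
grip_width: 0.157
grasp_force: 40.0
```

Call:
arm_command:
  plan:
    - {"dp":[0,0,1],"spin":0}
    - {"dp":[0,0,0],"spin":0}
    - {"dp":[0,0,0],"spin":0}

```text
clock: 12.35
position: [0.4292, 0.2823, 0.1918]
ee_rot: [0.99, 0.141, 0.0, 0.0]
ft_force: [-5.4, -4.3, 17.9]
grip_width: 0.155
grasp_force: 42.0
```

The lid is seated at 0.1918, so I release it.

Call:
arm_command:
  plan:
    - {"dp":[0,0,-1],"spin":0}
    - {"dp":[0,0,0],"spin":0}

```text
clock: 12.55
position: [0.4292, 0.2821, 0.1918]
ee_rot: [0.99, 0.141, 0.0, -0.0]
ft_force: [-2.3, -1.4, 4.9]
grip_width: 0.157
grasp_force: 40.4
```

Call:
arm_command:
  plan:
    - {"dp":[0,0,0],"spin":0}
    - {"dp":[0,0,0],"spin":0}
    - {"dp":[0,0,0],"spin":0}
    - {"dp":[0,0,0],"spin":0}
  grip: -0.2

```text
clock: 12.95
position: [0.4291, 0.282, 0.1916]
ee_rot: [0.99, 0.141, -0.0, 0.0]
ft_force: [0.4, 0.6, -0.4]
grip_width: 0.597
grasp_force: 0.0
```

Call:
arm_command:
  plan:
    - {"dp":[0,0,-20],"spin":0}
    - {"dp":[0,0,-50],"spin":0}
    - {"dp":[0,0,-50],"spin":0}
    - {"dp":[0,0,-50],"spin":-0.1}
    - {"dp":[0,0,0],"spin":-0.1}

```text
clock: 13.45
position: [0.4299, 0.2837, 0.368]
ee_rot: [0.97, 0.241, 0.005, -0.001]
ft_force: [0.9, 0.4, -1.0]
grip_width: 0.6
grasp_force: 0.0
```

```bash
python3 -c "
from h import *
obs(); togo([.591,.0025],.028+.170,34)
im=viewer.camera('top'); cv2.imwrite('pics/t5.png',cv2.resize(im[150:310,140:390],(800,512),interpolation=2))"
```

```text
{'clock': 13.45, 'position': [0.43, 0.284, 0.368], 'ee_rot': [0.97, 0.241, 0.005, -0.001], 'ft_force': [0.928, 0.365, -1.047], 'grip_width': 0.6, 'grasp_force': 0.0}
dp mm [  9.2 323.8 170.4] yaw 27.9 tilt [ 0.009  0.004 -1.   ] spin -0.106
```

View pics/t5.png

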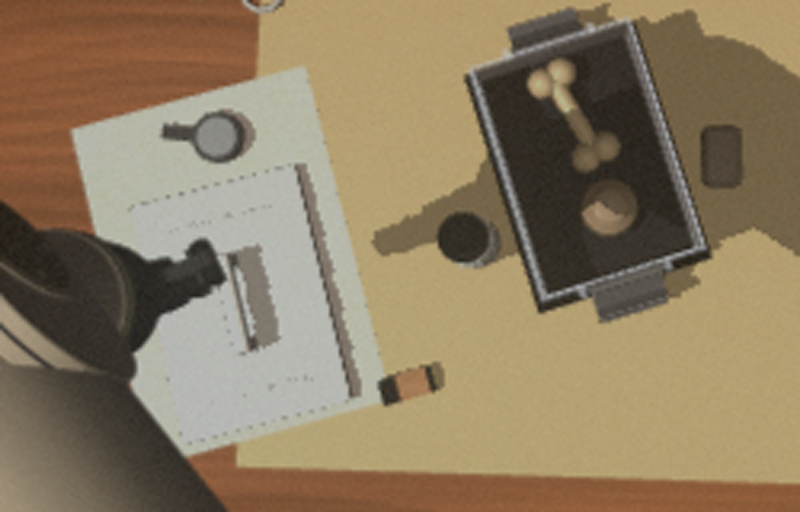

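The lid lies flat on the sheet with the corners inside its edges, clear of the loupe at (218,137). The bone and urchin are undisturbed. Now for the bone.

Call:
arm_command:
  plan:
    - {"dp":[0,0,0],"spin":-0.106}
    - {"dp":[-3.5,46,0],"spin":0}
    - {"dp":[-3.5,46,0],"spin":0}
    - {"dp":[-3.5,46,0],"spin":0}
    - {"dp":[-3.5,46,0],"spin":0}

```text
clock: 14.0
position: [0.52, 0.1193, 0.3608]
ee_rot: [0.957, 0.289, -0.001, 0.0]
ft_force: [0.8, 0.1, 0.5]
grip_width: 0.601
grasp_force: 0.0
```

Call:
arm_command:
  plan:
    - {"dp":[-3.5,46,0],"spin":0}
    - {"dp":[-3.5,46,0],"spin":0}
    - {"dp":[-3,46,0],"spin":0}
    - {"dp":[0,0,0],"spin":0}
    - {"dp":[0,0,0],"spin":0}

```text
clock: 14.5
position: [0.588, -0.0001, 0.3603]
ee_rot: [0.957, 0.288, -0.001, -0.001]
ft_force: [0.0, 1.1, 0.4]
grip_width: 0.598
grasp_force: 0.0
```

```bash
python3 -c "
from h import *
obs(); togo([.591,.0025],.028+.170,34)"
```

```text
{'clock': 14.5, 'position': [0.588, -0.0, 0.36], 'ee_rot': [0.957, 0.288, -0.001, -0.001], 'ft_force': [0.004, 1.138, 0.357], 'grip_width': 0.598, 'grasp_force': 0.0}
dp mm [  4.1  -0.2 162.3] yaw 33.53 tilt [-0.002  0.001 -1.   ] spin -0.008
```

Call:
arm_command:
  plan:
    - {"dp":[4,0,45],"spin":0}
    - {"dp":[0,0,45],"spin":0}
    - {"dp":[0,0,40],"spin":0}
    - {"dp":[0,0,20],"spin":0}
    - {"dp":[0,0,10],"spin":0}

```text
clock: 15.0
position: [0.5899, 0.0047, 0.1993]
ee_rot: [0.957, 0.291, -0.002, -0.001]
ft_force: [0.0, -0.2, -0.1]
grip_width: 0.603
grasp_force: 0.0
```

Call:
arm_command:
  plan:
    - {"dp":[0,0,0],"spin":0}
    - {"dp":[0,0,0],"spin":0}
    - {"dp":[0,0,0],"spin":0}
    - {"dp":[0,0,0],"spin":0}
    - {"dp":[0,0,0],"spin":0}
  grip: 1
  newtons: 25

```text
clock: 15.5
position: [0.5919, 0.0034, 0.2031]
ee_rot: [0.957, 0.29, 0.001, 0.0]
ft_force: [0.5, 0.9, 7.8]
grip_width: 0.17
grasp_force: 27.0
```

Call:
arm_command:
  plan:
    - {"dp":[0,0,-4],"spin":0}
    - {"dp":[0,0,-8],"spin":0}
    - {"dp":[0,0,-15],"spin":0}
    - {"dp":[0,0,-20],"spin":0}
    - {"dp":[0,0,-20],"spin":0}

```text
clock: 16.0
position: [0.5913, 0.0032, 0.2705]
ee_rot: [0.957, 0.29, 0.0, 0.0]
ft_force: [0.4, 0.0, -0.3]
grip_width: 0.176
grasp_force: 26.5
```

Call:
arm_command:
  plan:
    - {"dp":[0,0,-30],"spin":0}
    - {"dp":[0,0,-30],"spin":0.11}
    - {"dp":[0,0,0],"spin":0.11}
    - {"dp":[0,0,0],"spin":0.11}
    - {"dp":[0,0,0],"spin":0.11}

```text
clock: 16.5
position: [0.5913, 0.0032, 0.3302]
ee_rot: [0.997, 0.072, 0.001, 0.0]
ft_force: [0.0, 1.0, -0.8]
grip_width: 0.173
grasp_force: 26.4
```

Call:
arm_command:
  plan:
    - {"dp":[-15,30,0],"spin":0}
    - {"dp":[-20,40,0],"spin":0}
    - {"dp":[-20,40,0],"spin":0}
    - {"dp":[-20,40,0],"spin":0}
    - {"dp":[-20,40,0],"spin":0}

```text
clock: 17.0
position: [0.5247, -0.2002, 0.3301]
ee_rot: [0.997, 0.074, 0.001, 0.0]
ft_force: [0.9, 0.1, -0.5]
grip_width: 0.179
grasp_force: 26.4
```

Call:
arm_command:
  plan:
    - {"dp":[-20,40,0],"spin":0}
    - {"dp":[-20,40,0],"spin":0}
    - {"dp":[-15,30,0],"spin":0}
    - {"dp":[-6,20,0],"spin":0}
    - {"dp":[0,0,0],"spin":0}

```text
clock: 17.5
position: [0.4829, -0.34, 0.3296]
ee_rot: [0.997, 0.072, 0.0, 0.001]
ft_force: [-0.1, 0.2, -0.8]
grip_width: 0.171
grasp_force: 26.4
```

Run:
```python
from h import *
obs(); togo([.4817,-.3357],.195,8.4)
t=viewer.camera('top'); s=viewer.camera('scene')
o=np.zeros((400,800,3),np.uint8); o[:,:400]=cv2.resize(t[170:290,380:500],(400,400),interpolation=2); o[:,400:]=cv2.resize(s[170:290,140:260],(400,400),interpolation=2)
cv2.imwrite('pics/c6.png',o)
```

```text
{'clock': 17.5, 'position': [0.483, -0.34, 0.33], 'ee_rot': [0.997, 0.072, 0.0, 0.001], 'ft_force': [-0.057, 0.238, -0.818], 'grip_width': 0.171, 'grasp_force': 26.378}
dp mm [ -0.6  -4.6 134.6] yaw 8.22 tilt [ 0.    -0.001 -1.   ] spin -0.003
```

View pics/c6.png

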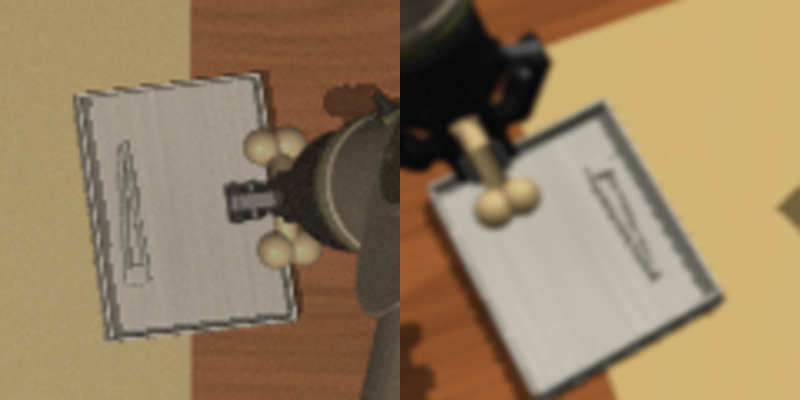

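The bone is held level, with knuckles at (275,147) and (288,248) in the top half of the picture. The forceps are at (130,215), and the tray side under the bone is free.

Call:
arm_command:
  plan:
    - {"dp":[0,-4,40],"spin":0}
    - {"dp":[0,0,40],"spin":0}
    - {"dp":[0,0,35],"spin":0}
    - {"dp":[0,0,15],"spin":0}
    - {"dp":[0,0,0],"spin":0}

```text
clock: 18.1
position: [0.4839, -0.3311, 0.1975]
ee_rot: [0.997, 0.075, -0.001, -0.001]
ft_force: [-0.1, 0.5, 0.2]
grip_width: 0.172
grasp_force: 26.4
```

Call:
arm_command:
  plan:
    - {"dp":[0,0,6],"spin":0}
    - {"dp":[0,0,4],"spin":0}
    - {"dp":[0,0,2],"spin":0}
    - {"dp":[0,0,0],"spin":0}
    - {"dp":[0,0,0],"spin":0}

```text
clock: 18.6
position: [0.484, -0.3326, 0.1872]
ee_rot: [0.997, 0.074, 0.0, 0.0]
ft_force: [1.0, 0.2, -1.4]
grip_width: 0.169
grasp_force: 26.4
```

Run:
```python
from h import *
obs()
for c in('top','scene'):
    viewer.camera(c)
    for r in finder.find_in(c,'bone_centre')[:1]: print(c,np.round(r['position'],4),round(r['score'],2))
```

```text
{'clock': 18.6, 'position': [0.484, -0.333, 0.187], 'ee_rot': [0.997, 0.074, 0.0, 0.0], 'ft_force': [0.952, 0.179, -1.355], 'grip_width': 0.169, 'grasp_force': 26.416}
top [ 0.4944 -0.3295  0.0325] 0.57
scene [ 0.5121 -0.3327  0.0291] 0.65
```

Call:
arm_command:
  plan:
    - {"dp":[0,0,1],"spin":0}
    - {"dp":[0,0,1],"spin":0}
    - {"dp":[0,0,0],"spin":0}
    - {"dp":[0,0,0],"spin":0}

```text
clock: 19.2
position: [0.4839, -0.3325, 0.1846]
ee_rot: [0.997, 0.074, -0.0, -0.0]
ft_force: [-0.4, 0.4, -0.4]
grip_width: 0.172
grasp_force: 26.4
```

Call:
arm_command:
  plan:
    - {"dp":[0,0,1],"spin":0}
    - {"dp":[0,0,0],"spin":0}
    - {"dp":[0,0,0],"spin":0}

```text
clock: 19.5
position: [0.4839, -0.3325, 0.1837]
ee_rot: [0.997, 0.074, -0.0, 0.0]
ft_force: [-0.6, -0.2, -0.7]
grip_width: 0.172
grasp_force: 26.4
```

Call:
arm_command:
  plan:
    - {"dp":[0,0,1],"spin":0}
    - {"dp":[0,0,0],"spin":0}
    - {"dp":[0,0,0],"spin":0}

```text
clock: 19.8
position: [0.484, -0.3325, 0.1831]
ee_rot: [0.997, 0.074, 0.0, 0.0]
ft_force: [-0.9, 1.3, 5.4]
grip_width: 0.168
grasp_force: 27.0
```

Contact came at the predicted height, so I release.

Call:
arm_command:
  plan:
    - {"dp":[0,0,0],"spin":0}
    - {"dp":[0,0,0],"spin":0}
    - {"dp":[0,0,0],"spin":0}
    - {"dp":[0,0,0],"spin":0}
  grip: 0.2

```text
clock: 20.2
position: [0.4839, -0.3325, 0.1826]
ee_rot: [0.997, 0.074, -0.0, -0.0]
ft_force: [-0.9, -0.6, 0.3]
grip_width: 0.397
grasp_force: 0.0
```

Call:
arm_command:
  plan:
    - {"dp":[0,0,-10],"spin":0}
    - {"dp":[0,0,-40],"spin":0}
    - {"dp":[0,0,-50],"spin":0}
    - {"dp":[0,0,-50],"spin":0}
    - {"dp":[-45,0,-20],"spin":0}

```text
clock: 20.7
position: [0.4436, -0.3369, 0.3588]
ee_rot: [0.997, 0.078, 0.004, 0.002]
ft_force: [0.5, -0.9, 0.5]
grip_width: 0.403
grasp_force: 0.0
```

Call:
arm_command:
  plan:
    - {"dp":[-45,20,0],"spin":0}
    - {"dp":[-45,20,0],"spin":0}
    - {"dp":[-45,40,0],"spin":0}
    - {"dp":[-30,40,0],"spin":0}
    - {"dp":[0,0,0],"spin":0}

```text
clock: 21.2
position: [0.2949, -0.4799, 0.3532]
ee_rot: [0.998, 0.069, -0.001, 0.001]
ft_force: [0.1, 0.5, 0.3]
grip_width: 0.401
grasp_force: 0.0
```

Run:
```python
from h import *
obs()
t=viewer.camera('top'); cv2.imwrite('pics/t7.png',cv2.resize(t[120:310,150:490],(800,447),interpolation=2))
for c in('top','scene'):
    if c=='scene': viewer.camera(c)
    for r in finder.find_in(c,'bone_centre')[:1]: print(c,np.round(r['position'],4),round(r['score'],2))
```

```text
{'clock': 21.2, 'position': [0.295, -0.48, 0.353], 'ee_rot': [0.998, 0.069, -0.001, 0.001], 'ft_force': [0.105, 0.513, 0.263], 'grip_width': 0.401, 'grasp_force': 0.0}
top [ 0.4787 -0.3294  0.0287] 0.87
scene [ 0.4879 -0.3344  0.0259] 0.82
```

View pics/t7.png

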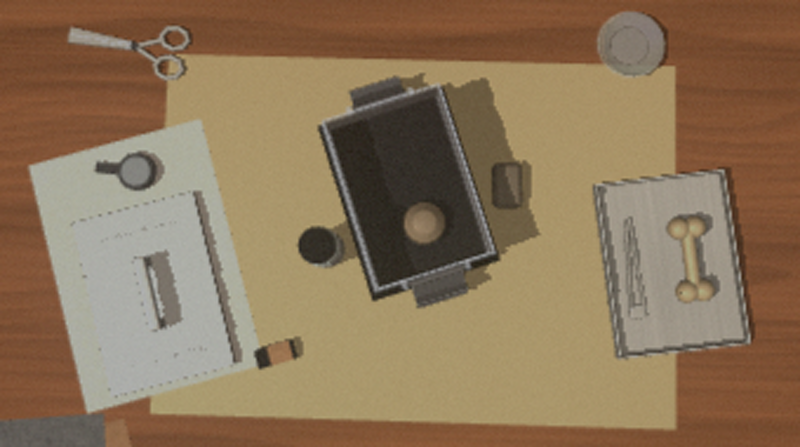

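The bone lies in the tray at (690,258), the lid is on the sheet at (155,290), and both clips hang open at (377,92) and (440,287). The urchin is at (425,222) in the tub, and everything else is in place.

```bash
python3 -c "
from h import *
print(manip.hand_in())"
```

```text
the job is handed in; nothing more can be done
None
```

The job is handed in: both clips hang open, the lid lies flat and right way up on the sheet, the bone rests on the tray floor, and in the last picture nothing else had moved (about 21 s of the 67 s used).

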